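Load the scraper sanitiser, lock it and start it

ROBOT

A 6-joint arm with a two-finger parallel gripper is mounted at the origin on the work surface. World frame = base frame: x ahead of the robot, y to its left, z up, the work surface at z = 0. Lengths are in mm, angles in rad, forces in N, time in s.
With the tool pointing down it reaches from about 400 to 925 mm from the base axis. Payload 12.5 kg.
Tool frame: the origin (TCP) lies midway between the tips of the shut fingers; the grasp point (between the pads) lies 19 mm behind it; z points along the fingers, y is the line along which they close (so a half turn about z gives the same grasp; the last joint's range is limited). The gripper opens to 95 mm and grips with 3 to 60 N. Pads are 20 mm wide; open, the fingers measure 119 mm over their backs; the gripper's body (75 mm by 180 mm) begins 59 mm behind the grasp point.
Start: joints at [1.109, 0.491, 1.559, -0, 1.092, -0.106], TCP at [217.697, 585.879, 214.661] pointing down, gripper open.
Joint ranges: [-3.1, 3.1], [-0.84, 2.19], [0.05, 2.79], [-1.13, 4.28], [0.06, 2.93], [-2.69, 2.69]. Speed limits (rad/s): [2.22, 2.22, 2.79, 3.14, 3.14, 3.14].

INTERFACE

Orientations are given as [roll, pitch, yaw] about the fixed x, y, z axes, in that order (R = Rz(yaw) Ry(pitch) Rx(roll)).
In Python, from cell import readout, eyes, env gives the robot as it stands.
- The arm moves only by the tool move_arm, never from a script. Its argument "plan" is a list of rows, each a list of 3 entries, a list of its own where there are three numbers: the turn, a rotation vector about the tool's x, y, z in degrees, then the shift along the tool's x, y, z in m, then the gripper command: -1 is shut, 1 is fully open, values between are in proportion. In form: [[[ax, ay, az], [x, y, z], jaw], ...]. A call has 1 to 5 rows; each row is the pose to reach, as a shift and turn from the pose commanded when the call began, along the tool's axes at that moment; what a row does not reach only later rows make up. A row lasts 1/8 s, in which the tool goes at most 62.5 mm and 10.7 degrees, less where a joint would pass 70% of its speed; a pose out of reach is approached as far as the arm can. A call with a gripper value outside its range is refused whole. The fingers move at their own pace and stop on an object; the grip force is fixed at half the most. Time passes only in rows, so rows that repeat a pose let the fingers close. It gives the time, the measured TCP pose, the force, the opening and the grip force at its end, in the units of the state.
- readout.state(): the state, without advancing time (a new reading comes with each control period).
- eyes.read_camera(name): name is "scene" or "top" or "wrist"; returns a dict with "img" (384x512x3 uint8, red, green, blue), "K" (3x3 intrinsics, pixels), "extrinsics" (4x4, takes a point from camera to world coordinates). Camera axes: x right, y up, looking along -z (the intrinsics and any distortion apply to the point x, -y, -z); pixel columns grow to the right and rows downward; lengths in mm; the calibration is good to about 2 mm. A picture is of the moment at which its call begins. There is no depth.
- env.job_done(): hands the job in; it is judged then, once.
Trained networks look in a picture, given as the dict that the camera call returned (one of the last four; its "shot" number tells which), for a name from the list of things; names that differ only in an ending like _2 or _b are one class to them, and where a whole thing is asked for, a point or a joint stands for the part that bears it (a point fixed in the world has none). Each returns a list of dicts, best first, with "score" (0 to 1); they miss things now and then, are a little off and sometimes report something else, mostly with a low value. They report only what shows in the picture. A call takes as long as a camera call. They do not tell look-alikes from the thing itself.
- eyes.cut_out(picture, name): "mask" (384x512 bool, what is visible of it) and "uv" ([column, row] in pixels, amid what is visible of it).
The state is a dict: "t": time; "joints": joint angles; "qvel": joint speeds; "tau": joint torques, N m; "eef_pos": TCP position; "tcp_rot": TCP orientation; "ft_force": force on the tool from outside, world axes, zero at the start; "moment": the same for the moment, N m; "opening": opening from 0.0 (shut) to 1.0 (fully open); "grip_force": force on a finger pad.
Only numpy, scipy, OpenCV 4.12 (cv2) and the standard library are available. Lean on these libraries where they do the work, as an engineer would, in place of code of your own. Each camera call takes 0.05 s, during which the arm holds its last target. There are 200 camera calls.

TASK

Put every washing-up scraper standing on the table into the green sanitiser by letting it down blade first through the twisted inlet, its orange side towards the orange bar on the rim, so that it is turned round on the way and ends up lying in the box blue side up. When all are in, swing the lever lock right down into its catch, then press the keys fully one at a time: red (power), yellow (timer), blue (start). Press no key while the lock is open, and leave the mug, the jar, the blue saucer and the bamboo stick where they are.

Things in the scene. Friction and masses are not known exactly. Their poses are not given: they have to be found in the camera images.
- scraper1: scraper standing on its blade (3 or 4 present): blade block 60 wide (x), 20 thick (y), 24 high; on its middle a grip 16 (x) by 14 (y) rising to 84 above the underside. About 70 g. One broad side, of blade and grip, is orange and looks along its -y; the other is blue and looks along +y. Origin: centre of the underside, z up the grip. Slides on the table if pushed
- scraper2: scraper standing on its blade (3 or 4 present): blade block 60 wide (x), 20 thick (y), 24 high; on its middle a grip 16 (x) by 14 (y) rising to 84 above the underside. About 70 g. One broad side, of blade and grip, is orange and looks along its -y; the other is blue and looks along +y. Origin: centre of the underside, z up the grip. Slides on the table if pushed
- scraper3: scraper standing on its blade (3 or 4 present): blade block 60 wide (x), 20 thick (y), 24 high; on its middle a grip 16 (x) by 14 (y) rising to 84 above the underside. About 70 g. One broad side, of blade and grip, is orange and looks along its -y; the other is blue and looks along +y. Origin: centre of the underside, z up the grip. Slides on the table if pushed
- scraper4: scraper standing on its blade (3 or 4 present): blade block 60 wide (x), 20 thick (y), 24 high; on its middle a grip 16 (x) by 14 (y) rising to 84 above the underside. About 70 g. One broad side, of blade and grip, is orange and looks along its -y; the other is blue and looks along +y. Origin: centre of the underside, z up the grip. Slides on the table if pushed
- steriliser: the sanitiser, fixed: translucent green covered box 100 wide (x +-50), from y -210 to y 170, cover top at z 91. The inlet, a cage of steel rods twisted half a turn about the vertical, stands at x 0, y 110, z 95 to 261, inside four thin posts at x +-46, y 78 and 142, as high. The inlet is the only way in. Origin: on the table under mid-width, 110 from the inlet axis; z up
- box_inside (a point): inner floor of the box at x 0, y -80 of the steriliser, where scrapers end up. A scraper let go in the mouth falls through unaided, turns half a turn about the vertical, lands on a slick 40 degree slope under the inlet and slides off to -y, lying down: the side that faced +y in the mouth ends up on top. Takes about 1 s
- mouth (a point): centre of the inlet's mouth at its rim, 261 above the table; axes as the steriliser's. Slot length along x, width along y: 82 x 54 at the flared rim, 69 x 37 from 16 lower on, for the 60 x 20 blade. Let a scraper go upright, axes parallel to these in the same sense, with its underside about 20 below the rim; 4 mm or 0.1 rad of error is forgiven
- rim_bar (a point): middle of the orange bar, 80 long, along the outside of the mouth's rim on the steriliser's -y side; the orange side of a scraper goes towards it
- lock (a joint): angle of the lever lock on the cover, rad: 0 = flat on the cover pointing to +y, its end between the two green posts of its catch; grows as it swings up, 1.57 upright, at most 1.9 leaning out to -y. Stiff hinge (about 2 N at 40 mm from it): it stays where it is left. Starts at 1.2 to 1.8
- lock_hinge (a point): middle of the lever's hinge axis (the steriliser's x), 106 above the table, at y -170 of the steriliser. The lever is a white bar 105 long, 14 wide (x), 10 thick, orange end; shut, its upper side is 111 above the table, and the catch posts, 121 high and 22 apart, stand 95 from the hinge. Push it from its outer (-y) side, over and down
- red_key (a joint): travel of the red key, m: 0 up, 0.006 fully down (5 N), springs back
- red_key_top (a point): centre of the top of the red round key, 32 in diameter, about 50 above the table, on a black round base 48 across; the three keys stand in a row in any order, 56 apart, on a fixed grey block 75 x 180 x 28 high; pressed straight down
- yellow_key (a joint): travel of the yellow key, m: 0 up, 0.006 fully down (5 N), springs back
- yellow_key_top (a point): centre of the top of the yellow round key, 32 in diameter, about 50 above the table, on a black round base 48 across; the three keys stand in a row in any order, 56 apart, on a fixed grey block 75 x 180 x 28 high; pressed straight down
- blue_key (a joint): travel of the blue key, m: 0 up, 0.006 fully down (5 N), springs back
- blue_key_top (a point): centre of the top of the blue round key, 32 in diameter, about 50 above the table, on a black round base 48 across; the three keys stand in a row in any order, 56 apart, on a fixed grey block 75 x 180 x 28 high; pressed straight down
- saucer_b: blue saucer 140 across, 18 high; a bystander; origin: centre of its underside
- stick: bamboo stirring stick 240 x 16 x 7, lying along its x; a bystander; origin: centre of its underside
- mug: blue enamel mug 76 across, 85 high, handle at its +y; a bystander; origin: centre of its underside
- jar: amber jar 60 across, 100 high; a bystander; origin: centre of its underside
- panel: fixed grey block 75 (x) x 180 (y) x 28 high carrying the three keys along its y; origin under its centre
Mind the look-alikes: they are no part of the job. Leave any purple or turquoise look-alike of the scraper3 alone.

How it is judged (in metres and radians):
On the way, in this order (a step that is already met when the one before it is completed fails the run):
1. all scrapers present lie in the box, blue side up (z of each of scraper1, scraper2, scraper3, scraper4 in the frame of steriliser below 0.085 m and x of scraper1 in the frame of steriliser between -0.05 and 0.05 m and y of scraper1 in the frame of steriliser between -0.215 and 0.165 m and angle between each of scraper1, scraper2, scraper3, scraper4's own y axis and vertical below 1.2 rad and linear speed of each of scraper1, scraper2, scraper3, scraper4 below 0.03 m/s and x of scraper2 in the frame of steriliser between -0.05 and 0.05 m and y of scraper2 in the frame of steriliser between -0.215 and 0.165 m and x of scraper3 in the frame of steriliser between -0.05 and 0.05 m and y of scraper3 in the frame of steriliser between -0.215 and 0.165 m and x of scraper4 in the frame of steriliser between -0.05 and 0.05 m and y of scraper4 in the frame of steriliser between -0.215 and 0.165 m), for 0.2 s.
2. the lever lock is swung down into its catch (value of joint lock below 0.07 rad), for 0.2 s.
3. press the red key fully, the other two left up, with the lock shut (value of joint red_key above 0.004 m and value of joint lock below 0.07 rad and value of joint each of yellow_key, blue_key below 0.0025 m), for 0.05 s.
4. press the yellow key fully, the other two left up, with the lock shut (value of joint yellow_key above 0.004 m and value of joint lock below 0.07 rad and value of joint each of red_key, blue_key below 0.0025 m), for 0.05 s.
5. press the blue key fully, the other two left up, with the lock shut (value of joint blue_key above 0.004 m and value of joint lock below 0.07 rad and value of joint each of red_key, yellow_key below 0.0025 m), for 0.05 s.
At the end, for the whole second after the job is handed in: Every scraper present is inside the green box below its cover, at rest, blue side up (its +y axis within 1.2 rad of straight up, the slope in the box counting as lying); the lock lies shut within 0.07 rad; all three keys are back up (all of step 1 and value of joint lock below 0.07 rad and value of joint each of red_key, yellow_key, blue_key below 0.0025 m); the robot touches nothing.
It fails at once if a key is pressed while the lock is open (value of joint lock above 0.12 rad and value of joint any of red_key, yellow_key, blue_key above 0.004 m).
It fails at once if a bystander is shoved more than 50 mm from its place (distance of any of saucer_b, stick, mug, jar from where it was at the start of the episode above 0.05 m).
Of scraper1, scraper2, scraper3, scraper4 only 3 to 4 are there at a start; the rules pass over those that are not, and their reading is None.
At some moment in a run one of scraper1, scraper2, scraper3, scraper4 may be knocked a few centimetres aside while the robot is not near it.
It also fails if it takes over 192 s, if anything falls off the work surface, if the arm or the gripper's body presses on something with over 40 N, if the wrist force passes 120 N, or if a joint passes its speed limit or range.

## Working session

There is one attempt and no reset: what is moved stays moved. The work goes in short steps, Python scripts to look and compute and a tool call to move; the robot and the scene stay as the last step left them, time stands still between calls to the robot, and variables do not carry over. Pictures are saved under pics/ and viewed, at most 14 in all, crops included, and the job is handed in when it is done.

Besides the shell and the picture viewer there is one more tool, called after ">>>" as name(argument=value, ...), one argument or row to a line, values as JSON. move_arm: Moves the arm, as the interface text tells. Its arguments: {"type":"object","properties":{"plan":{"type":"array","items":{"type":"array"}}},"required":["plan"]}

```bash
ls; mkdir -p pics; python3 - <<'E'
from cell import readout, eyes, env
import cv2, numpy as np
s=readout.state(); print({k:np.round(v,3).tolist() for k,v in s.items()})
for n in ["scene","top"]:
    p=eyes.read_camera(n); cv2.imwrite(f"pics/{n}0.png",cv2.resize(p["img"][:,:,::-1],(800,600)))
    print(n,p["K"].tolist(),np.round(p["extrinsics"],4).tolist(),[k for k in p])
E
```

```text
pics
{'t': 0.0, 'joints': [1.109, 0.492, 1.559, 0.0, 1.092, -0.106], 'qvel': [-0.002, -0.002, -0.001, 0.002, -0.0, 0.0], 'tau': [-0.001, -61.264, -25.82, 0.069, 0.048, -0.0], 'eef_pos': [217.561, 585.654, 214.054], 'tcp_rot': [-3.14, -0.0, 2.786], 'ft_force': [0.185, 0.056, -0.109], 'moment': [0.005, -0.024, 0.007], 'grip_force': 0.0, 'opening': 1.002}
scene [[444.6559418829522, 0.0, 260.0819956199138], [0.0, 444.6559418829522, 191.11995969560346], [0.0, 0.0, 1.0]] [[-0.1818, -0.654, 0.7343, 1422.807], [0.9833, -0.1291, 0.1284, 160.3142], [0.0108, 0.7454, 0.6666, 943.4152], [0.0, 0.0, 0.0, 1.0]] ['img', 'K', 'extrinsics', 'shot']
top [[360.6703003239476, 0.0, 254.98845612783697], [0.0, 360.6703003239476, 189.1511876474084], [0.0, 0.0, 1.0]] [[-0.0106, 0.9813, -0.1924, 340.6033], [-0.9999, -0.0103, 0.0023, 12.5681], [0.0003, 0.1925, 0.9813, 1159.0941], [0.0, 0.0, 0.0, 1.0]] ['img', 'K', 'extrinsics', 'shot']
```

View pics/scene0.png

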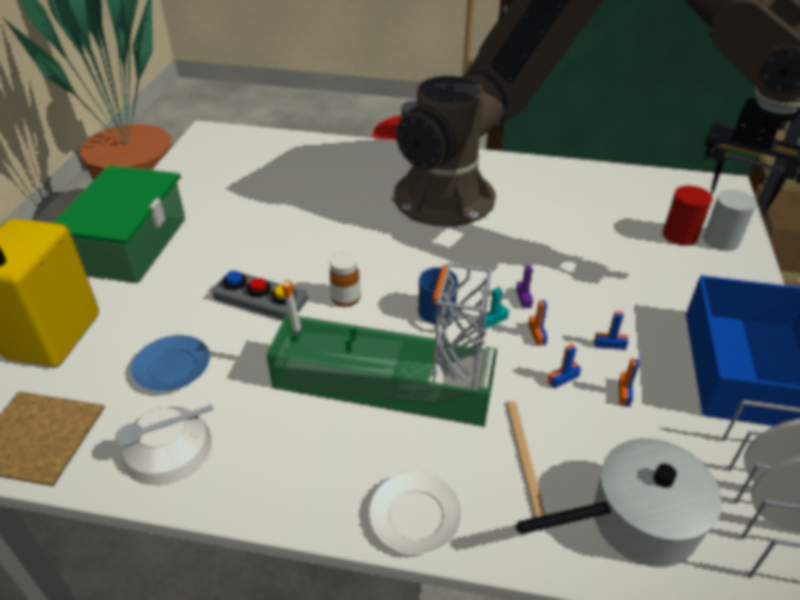

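View pics/top0.png

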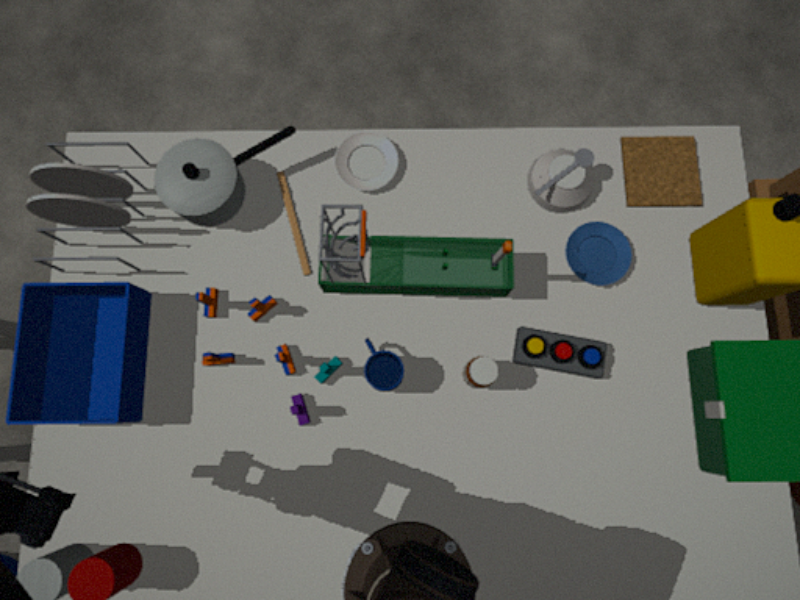

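The scene picture shows four orange/blue scrapers: about (540,320), (612,330), (565,368) and (628,382). The look-alikes are purple (525,285) and teal (495,305). The green box is at (385,370) with its inlet at (465,320), the lever at (290,305) and the keys at (260,285). In the top picture the scrapers are at (208,302), (262,307), (218,358) and (286,358). The keys run yellow (535,345), red (563,350), blue (591,355).

```bash
cat > h.py <<'E'
import numpy as np, cv2
from scipy.optimize import minimize
from cell import readout, eyes, env
def proj(p,P):
    P=np.atleast_2d(P); E=p["extrinsics"]; c=(P-E[:3,3])@E[:3,:3]
    q=np.c_[c[:,0],-c[:,1],-c[:,2]]@p["K"].T
    return q[:,:2]/q[:,2:]
def unproj(p,uv,z):
    E=p["extrinsics"]; d=np.linalg.inv(p["K"])@[uv[0],uv[1],1]
    d=E[:3,:3]@[d[0],-d[1],-d[2]]; o=E[:3,3]
    return o+d*(z-o[2])/d[2]
def box(x0,x1,y0,y1,z0,z1): return np.array([[x,y,z] for x in(x0,x1) for y in(y0,y1) for z in(z0,z1)],float)
SCR=[box(-30,30,-10,10,0,24),box(-8,8,-7,7,24,84)]
def place(P,x,y,a):
    c,s=np.cos(a),np.sin(a); return P@np.array([[c,s,0],[-s,c,0],[0,0,1]])+[x,y,0]
def render(p,parts,pose,ss=4):
    m=np.zeros((384*ss,512*ss),np.uint8)
    for b in parts:
        h=cv2.convexHull(((proj(p,place(b,*pose))+.5)*ss-.5).astype(np.float32))
        cv2.fillConvexPoly(m,np.round(h).astype(np.int32),255)
    return cv2.resize(m,(512,384),interpolation=cv2.INTER_AREA)/255.
def fit(obs,parts,x0,steps=(8,8,.3)):
    # obs: list of (pic, mask); soft IoU
    def cost(v):
        t=0
        for p,m in obs:
            r=render(p,parts,v); t+=1-np.minimum(r,m).sum()/max(np.maximum(r,m).sum(),1)
        return t/len(obs)
    sx=[x0]+[np.array(x0)+np.eye(3)[i]*steps[i] for i in range(3)]
    return minimize(cost,x0,method="Nelder-Mead",options=dict(initial_simplex=np.array(sx),xatol=.02,fatol=1e-4,maxiter=150))
def hsv(p): return cv2.cvtColor(p["img"],cv2.COLOR_RGB2HSV)
def orange(p): h=hsv(p); return (h[...,0]<20)&(h[...,1]>130)&(h[...,2]>50)
def blue(p): h=hsv(p); return (h[...,0]>100)&(h[...,0]<125)&(h[...,1]>120)&(h[...,2]>25)
def fit_scr(obs,x,y):
    best=min((fit(obs,SCR,[x,y,a]) for a in np.arange(4)*np.pi/4),key=lambda r:r.fun)
    X,Y,a=best.x
    # colour sense
    s=0
    for p,m in obs:
        mm=m>.5; o=orange(p)&mm; b=blue(p)&mm
        if o.sum()<3 or b.sum()<3: print("few col",o.sum(),b.sum()); continue
        d=np.argwhere(o).mean(0)[::-1]-np.argwhere(b).mean(0)[::-1]
        q=proj(p,place(np.array([[0,-10,40.],[0,10,40]]),X,Y,a)); s+=d@(q[0]-q[1])
    if s<0: a+=np.pi
    return X,Y,(a+np.pi)%(2*np.pi)-np.pi,best.fun,s
E
python3 - <<'E'
from h import *
P={n:eyes.read_camera(n) for n in("scene","top")}
D={n:eyes.cut_out(P[n],"scraper1") for n in P}
def is_real(p,m): return (orange(p)&m).sum(),(blue(p)&m).sum(),m.sum()
L={}
for n in P:
    for d in D[n]:
        print(n,round(d["score"],2),np.round(d["uv"]),is_real(P[n],d["mask"]),np.round(unproj(P[n],d["uv"],30)[:2]))
for nm in["steriliser","lock","red_key","yellow_key","blue_key","mug","jar","saucer_b","stick"]:
    for n in P:
        for d in eyes.cut_out(P[n],nm)[:2]: print(nm,n,round(d["score"],2),np.round(d["uv"]),np.round(unproj(P[n],d["uv"],50)[:2]))
used=[]
for d in D["top"]:
    o,b,s=is_real(P["top"],d["mask"])
    if d["score"]<.3 or o<5 : continue
    x,y=unproj(P["top"],d["uv"],25)[:2]
    obs=[(P["top"],d["mask"]*1.)]
    q=proj(P["scene"],[x,y,30])[0]
    for e in D["scene"]:
        if np.hypot(*(e["uv"]-q))<15 and e["score"]>.3: obs.append((P["scene"],e["mask"]*1.)); break
    print(len(obs),np.round(fit_scr(obs,x,y),2))
E
```

```text
scene 0.88 [394. 214.] (np.int64(8), np.int64(172), np.int64(329)) [441. 388.]
scene 0.79 [364. 235.] (np.int64(21), np.int64(165), np.int64(304)) [542. 301.]
scene 0.63 [315. 197.] (np.int64(0), np.int64(0), np.int64(206)) [412. 155.]
scene 0.52 [402. 247.] (np.int64(120), np.int64(34), np.int64(259)) [565. 405.]
scene 0.47 [343. 208.] (np.int64(121), np.int64(9), np.int64(225)) [444. 240.]
scene 0.46 [340. 184.] (np.int64(0), np.int64(0), np.int64(208)) [337. 224.]
scene 0.46 [221. 180.] (np.int64(115), np.int64(0), np.int64(616)) [ 387. -148.]
top 0.76 [130. 189.] (np.int64(90), np.int64(28), np.int64(160)) [567. 408.]
top 0.68 [192. 261.] (np.int64(0), np.int64(1), np.int64(155)) [340. 207.]
top 0.67 [139. 230.] (np.int64(77), np.int64(39), np.int64(154)) [435. 374.]
top 0.61 [210. 236.] (np.int64(0), np.int64(0), np.int64(160)) [415. 152.]
top 0.54 [166. 195.] (np.int64(102), np.int64(35), np.int64(188)) [545. 293.]
top 0.46 [181. 226.] (np.int64(78), np.int64(35), np.int64(153)) [446. 242.]
steriliser scene 0.91 [256. 234.] [611.   9.]
steriliser top 0.9 [262. 169.] [624. -15.]
steriliser top 0.22 [179. 228.] [441. 243.]
lock scene 0.71 [187. 198.] [ 512. -217.]
lock top 0.63 [245. 234.] [418.  43.]
lock top 0.44 [320. 164.] [ 638. -198.]
red_key scene 0.51 [165. 180.] [ 446. -309.]
yellow_key top 0.6 [344. 220.] [ 458. -263.]
blue_key top 0.53 [380. 229.] [ 430. -371.]
mug scene 0.88 [276. 189.] [421.  33.]
mug top 0.68 [242. 237.] [409.  51.]
jar scene 0.82 [219. 179.] [ 407. -147.]
jar top 0.82 [306. 242.] [ 392. -143.]
saucer_b top 0.66 [384. 160.] [ 647. -402.]
stick scene 0.65 [338. 293.] [764. 239.]
stick top 0.85 [186. 140.] [722. 229.]
2 [ 5.5697e+02  4.0345e+02 -7.0000e-02  1.9000e-01  5.1870e+01]
2 [ 4.3873e+02  3.8141e+02 -1.4900e+00  1.4000e-01 -2.8440e+01]
2 [ 5.4265e+02  2.9491e+02 -8.5000e-01  1.4000e-01 -5.2530e+01]
2 [4.3800e+02 2.4264e+02 2.8000e-01 1.6000e-01 4.8910e+01]
```

```bash
cat >> h.py <<'E'
from scipy.spatial.transform import Rotation as Ro
def go(x,y,z,yaw,cur=None):
    """yaw: tool yaw (R=Rz(yaw)Rx(pi)); cur: [x,y,z,yaw] commanded pose if known"""
    s=readout.state()
    if cur is None: p=s["eef_pos"]; R=Ro.from_euler("xyz",s["tcp_rot"])
    else: p=cur[:3]; R=Ro.from_euler("xyz",[np.pi,0,cur[3]])
    T=Ro.from_euler("xyz",[np.pi,0,yaw])
    d=R.inv().apply(np.array([x,y,z])-p); w=(R.inv()*T).as_rotvec(degrees=True)
    print("turn",np.round(w,1).tolist(),"shift",np.round(d/1000,4).tolist(),"at",np.round(p,1),np.round(R.as_euler("xyz")[2],3),"j6",round(s["joints"][5],2))
E
python3 -c "
from h import *
go(520,230,420,2.786)"
```

```text
turn [0.0, 0.0, -0.0] shift [-0.4073, -0.2282, -0.2054] at [217.7 585.9 214.7] 2.786 j6 -0.11
```

>>> move_arm(
  plan=[
    [[0, 0, 0], [-0.0, -0.0, -0.06], 1],
    [[0, 0, 0], [-0.407, -0.228, -0.205], 1],
    [[0, 0, 0], [-0.407, -0.228, -0.205], 1],
    [[0, 0, 0], [-0.407, -0.228, -0.205], 1],
    [[0, 0, 0], [-0.407, -0.228, -0.205], 1],
  ],
)

```text
t: 1.82
eef_pos: [373.2, 402.4, 349.6]
tcp_rot: [3.141, 0.0, 2.786]
ft_force: [0.1, 0.5, 0.3]
opening: 1.0
grip_force: 0.0
```

>>> move_arm(
  plan=[
    [[0, 0, 0], [-0.2, -0.11, -0.07], 1],
    [[0, 0, 0], [-0.2, -0.11, -0.07], 1],
    [[0, 0, 0], [-0.2, -0.11, -0.07], 1],
    [[0, 0, 0], [-0.2, -0.11, -0.07], 1],
    [[0, 0, 0], [-0.2, -0.11, -0.07], 1],
  ],
)

```text
t: 2.45
eef_pos: [523.3, 228.9, 419.4]
tcp_rot: [3.141, 0.001, 2.782]
ft_force: [0.2, 1.0, 1.1]
opening: 0.999
grip_force: 0.0
```

```bash
python3 - <<'E'
from h import *
p=eyes.read_camera("wrist"); cv2.imwrite("pics/w1.png",cv2.resize(p["img"][:,:,::-1],(800,600)))
print(p["K"].tolist(),np.round(p["extrinsics"],3).tolist())
for d in eyes.cut_out(p,"scraper1"):
    m=d["mask"]; o=(orange(p)&m).sum(); 
    print(round(d["score"],2),np.round(d["uv"]),o,m.sum())
    if d["score"]>.3 and o>20:
        x,y=unproj(p,d["uv"],30)[:2]; print(np.round(fit_scr([(p,m*1.)],x,y),3))
for d in eyes.cut_out(p,"steriliser")[:1]:
    print(d["score"],d["uv"])
E
```

```text
[[289.68015155471033, 0.0, 255.72507315774234], [0.0, 289.68015155471033, 192.073055831733], [0.0, 0.0, 1.0]] [[0.352, -0.904, -0.242, 455.096], [0.936, 0.34, 0.091, 255.377], [0.0, -0.259, 0.966, 590.198], [0.0, 0.0, 0.0, 1.0]]
0.95 [211.  64.] 0 418
0.91 [202. 113.] 0 415
0.89 [243. 108.] 125 374
[4.38451e+02 2.43833e+02 3.37000e-01 6.90000e-02 6.16570e+01]
0.76 [292. 149.] 153 350
[ 5.44367e+02  2.96225e+02 -8.14000e-01  1.69000e-01 -5.77140e+01]
0.73 [348. 138.] 198 531
[ 5.57217e+02  4.03065e+02 -6.00000e-03  7.00000e-02  6.98170e+01]
0.56 [317.  80.] 111 398
[ 4.40680e+02  3.81164e+02 -1.48100e+00  7.10000e-02 -6.44240e+01]
0.59 [200.0, 231.1]
```

View pics/w1.png

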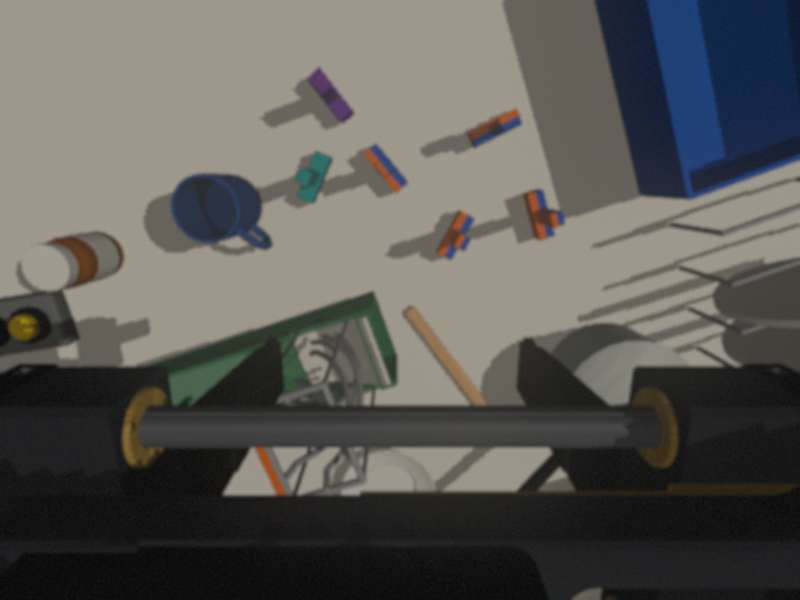

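The wrist view shows the four real scrapers at (385,168), (455,235), (540,215) and (495,127), all agreeing with the overhead fit. The inlet is half hidden behind the gripper at (330,400), so I'll look at it along +y next.

```bash
python3 -c "
from h import *
go(600,-50,450,1.571)"
```

```text
turn [-0.0, -0.0, 69.6] shift [-0.1722, -0.2364, -0.0316] at [520.9 231.6 418.5] 2.786 j6 -0.91
```

>>> move_arm(
  plan=[
    [[0, 0, 69], [-0.17, -0.235, -0.03], 1],
    [[0, 0, 69], [-0.17, -0.235, -0.03], 1],
    [[0, 0, 69], [-0.17, -0.235, -0.03], 1],
    [[0, 0, 69], [-0.17, -0.235, -0.03], 1],
    [[0, 0, 69], [-0.17, -0.235, -0.03], 1],
  ],
)

```text
t: 3.22
eef_pos: [599.0, -49.3, 448.8]
tcp_rot: [-3.141, -0.0, 1.843]
ft_force: [0.7, 0.3, -0.7]
opening: 1.001
grip_force: 0.0
```

>>> move_arm(
  plan=[
    [[0, 0, 16], [0, 0, 0], 1],
    [[0, 0, 16], [0, 0, 0], 1],
    [[0, 0, 16], [0, 0, 0], 1],
    [[0, 0, 16], [0, 0, 0], 1],
  ],
)

```text
t: 3.72
eef_pos: [598.8, -47.4, 448.8]
tcp_rot: [-3.141, -0.0, 1.572]
ft_force: [-0.2, 0.6, 0.7]
opening: 1.002
grip_force: 0.0
```

```bash
python3 - <<'E'
from h import *
p=eyes.read_camera("wrist"); cv2.imwrite("pics/w2.png",cv2.resize(p["img"][:,:,::-1],(800,600)))
t=eyes.read_camera("top")
np.savez("w2.npz",**p);np.savez("t2.npz",**t)
go(600,-50,450,1.571)
for q in(p,t):
    n,l,st,c=cv2.connectedComponentsWithStats(orange(q).astype(np.uint8))
    for i in range(1,n):
        if st[i,4]>25: print(st[i],np.round(c[i]),np.round(unproj(q,c[i],261)[:2]))
E
```

```text
turn [-0.0, -0.0, 0.0] shift [-0.0023, 0.0011, -0.0012] at [598.9 -47.7 448.8] 1.571 j6 -0.19
[244  68  70  10 478] [278.  73.] [624.  73.]
[153 189  19  10  62] [163. 192.] [480. -70.]
[261 242  12  12 111] [266. 248.] [ 613. -147.]
[ 398   88   51   44 1983] [423. 109.] [ 727. -436.]
[479 108  33  18 236] [496. 118.] [ 701. -628.]
[231 135   3  30  80] [232. 150.] [622.  69.]
[128 184  12  19 117] [134. 192.] [511. 316.]
[495 189  17  28 141] [501. 204.] [ 473. -609.]
[160 191  17  14 107] [167. 197.] [499. 232.]
[355 219  12  11  90] [360. 224.] [ 425. -251.]
[178 220  11  19  89] [183. 229.] [419. 190.]
[129 228  21   6  84] [138. 230.] [415. 303.]
```

View pics/w2.png

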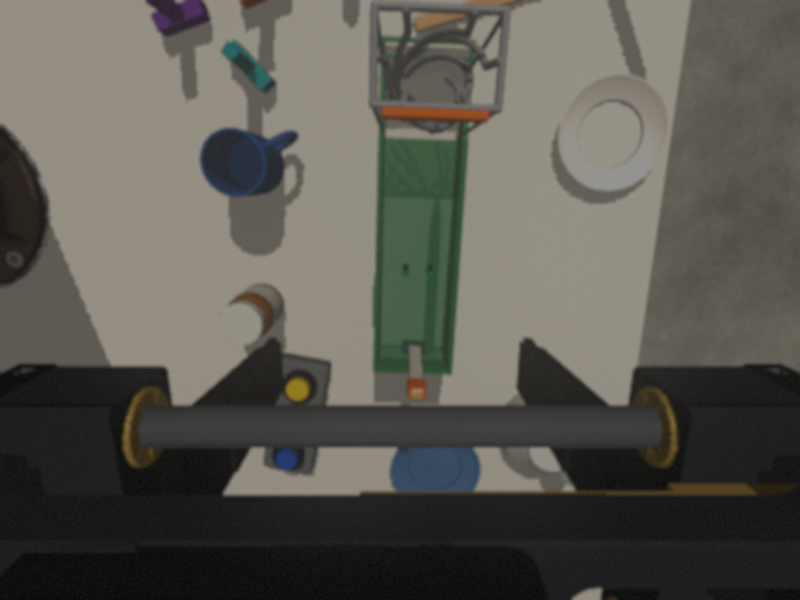

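The inlet's rim frame spans (372,5) to (508,108), with the orange bar below it at (435,114). The box cover runs down to (375-450,372), the catch posts are at (405,268) and (430,268), and the lever's orange end is at (417,387).

```bash
python3 - <<'E'
from h import *
p=dict(np.load("w2.npz"))
im=p["img"][0:80,225:335,::-1]; a=cv2.resize(im,None,fx=5,fy=5,interpolation=cv2.INTER_CUBIC)
im=p["img"][160:250,225:335,::-1]; b=cv2.resize(im,None,fx=5,fy=5,interpolation=cv2.INTER_CUBIC)[:199*1]
im2=p["img"][205:245,225:335,::-1]; b=cv2.resize(im2,None,fx=5,fy=5,interpolation=cv2.INTER_CUBIC)
cv2.imwrite("pics/c2.png",np.vstack([a,b[:200]])[:600])
E
```

```text
(no output)
```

View pics/c2.png

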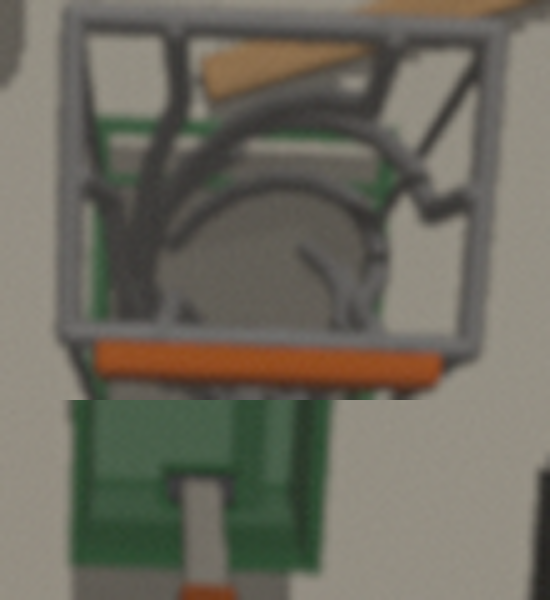

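```bash
python3 - <<'E'
from h import *
p=dict(np.load("w2.npz"))
f=lambda c:(np.array(c)-2)/5+[225,0]
def u(c,z): return unproj(p,f(c),z)
mid=[(77,22),(494,31),(70,334),(470,349)]  # frame centreline corners TL TR BL BR
for z in(258,261):
    Q=[u(c,z)[:2] for c in mid]; print(z,np.round(Q,1).tolist(),np.round(np.mean(Q,0),1))
    print("len",[round(float(np.hypot(*(Q[a]-Q[b]))),1) for a,b in((0,1),(2,3),(0,2),(1,3))],"ang",[round(float(np.arctan2(*(Q[b]-Q[a])[::-1])),3) for a,b in((0,1),(2,3))],[round(float(np.arctan2(*(Q[a]-Q[b])[::-1])-np.pi/2),3) for a,b in((0,2),(1,3))])
# orange bar ends, top edge at z 261
for c in((97,343),(442,356)): print("bar",np.round(u(c,261)[:2],1))
g=lambda c:(np.array(c)-2)/5+[225,205-80]   # lower part of crop starts at row 400 -> image row 205
for c,n in(((72,567),"BLcover"),((318,572),"BRcover")): print(n,np.round(unproj(p,g(c),91)[:2],1))
for c in((404,268),(430,268)): print("catch",np.round(unproj(p,np.array(c)/1.5625,121)[:2],1))
n,l,st,c=cv2.connectedComponentsWithStats(orange(p).astype(np.uint8))
print("lever end",np.round(unproj(p,(266,247),210)[:2]))
h=hsv(p); r=p["img"][...].astype(int)
yel=(abs(h[...,0].astype(int)-27)<6)&(h[...,1]>150)&(h[...,2]>120); print("yellow",np.argwhere(yel).mean(0)[::-1],yel.sum(),np.round(unproj(p,np.argwhere(yel).mean(0)[::-1],49)))
E
```

```text
258 [[580.8, 144.0], [672.8, 142.3], [578.4, 80.2], [671.3, 77.1]] [625.8 110.9]
len [92.0, 92.9, 63.8, 65.3] ang [-0.018, -0.034] [-0.038, -0.024]
261 [[581.0, 143.0], [672.2, 141.4], [578.6, 79.7], [670.7, 76.7]] [625.6 110.2]
len [91.2, 92.1, 63.3, 64.7] ang [-0.018, -0.034] [-0.038, -0.024]
bar [584.8  77.8]
bar [664.3  75.1]
BLcover [ 565.6 -208.7]
BRcover [ 662.7 -210.7]
catch [603.4 -69.7]
catch [632.5 -69.7]
lever end [ 614. -171.]
yellow [189.7        249.06428571] 140 [ 457. -253.   49.]
```

>>> move_arm(
  plan=[
    [[0, 0, 0], [0.11, 0.07, 0.07], 0.1],
    [[0, 0, 0], [0.11, 0.07, 0.07], 0.1],
    [[0, 0, 0], [0.11, 0.07, 0.07], 0.1],
    [[0, 0, 0], [0.11, 0.07, 0.07], 0.1],
  ],
)

```text
t: 4.32
eef_pos: [669.2, 62.3, 377.9]
tcp_rot: [-3.14, 0.0, 1.571]
ft_force: [-0.1, 0.8, 0.6]
opening: 0.636
grip_force: 0.0
```

```bash
cat > look.py <<'E'
from h import *
import sys
p=eyes.read_camera("wrist")
if len(sys.argv)>1: cv2.imwrite("pics/%s.png"%sys.argv[1],cv2.resize(p["img"][:,:,::-1],(800,600)))
for d in eyes.cut_out(p,"scraper1"):
    m=d["mask"]; o=(orange(p)&m).sum()
    if d["score"]>.25 and o>20 and (m[0].sum()+m[:,0].sum())==0:
        # also a colour mask near it, as a check on the network's
        x,y=unproj(p,d["uv"],30)[:2]
        mc=((orange(p)|blue(p))&(cv2.dilate(m.astype(np.uint8),np.ones((7,7)))>0))*1.
        print(round(d["score"],2),"net",np.round(fit_scr([(p,m*1.)],x,y),3),"col",np.round(fit_scr([(p,mc)],x,y)[:4],3))
E
python3 look.py w3; python3 -c "
from h import *
go(544,296,200,.757)"
```

```text
few col 532 0
few col 536 0
0.7 net [594.076 -40.95    3.123   0.957   0.   ] col [588.653  17.783  -3.01    0.692]
0.66 net [4.35909e+02 2.44318e+02 3.28000e-01 7.20000e-02 1.05328e+02] col [4.36656e+02 2.44583e+02 2.14000e-01 4.70000e-01]
turn [0.1, -0.0, 46.5] shift [0.2351, -0.1255, 0.1797] at [668.9  60.7 379.9] 1.569 j6 -0.01
```

View pics/w3.png

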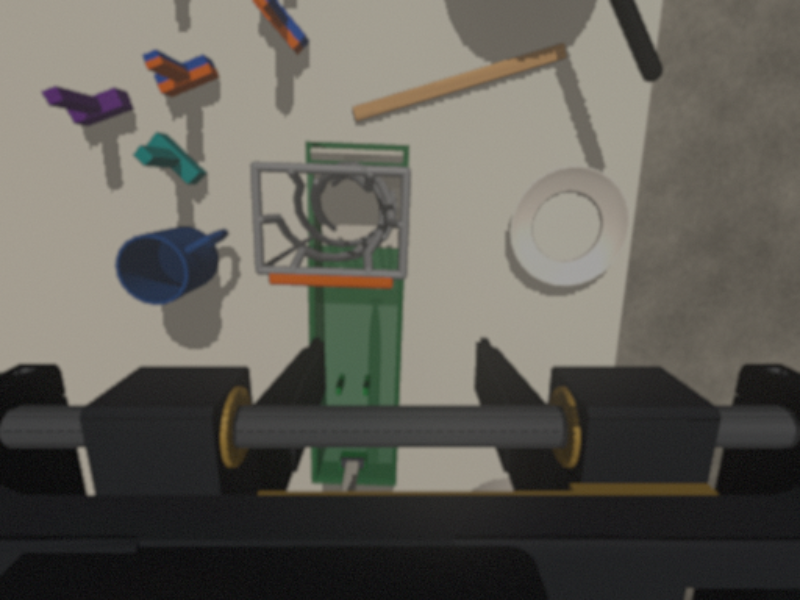

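The rim frame shows at (255,165), (407,168), (258,272) and (404,276), a second measurement of the mouth. The move went to +x instead of -x, which did no harm.

```bash
sed -i 's/,"col".*$/)/' look.py; sed -i '/mc=/d' look.py; python3 - <<'E'
from h import *
p=eyes.read_camera("wrist")
Q=[unproj(p,np.array(c)/1.5625-.2,259)[:2] for c in((255,166),(407,169),(258,272),(404,276))]
print(np.round(Q,1).tolist(),np.mean(Q,0))
print("catch",[np.round(unproj(p,np.array(c)/1.5625,121)[:2]) for c in((340,380),(366,380))])
go(490,90,380,1.57)
E
```

```text
[[579.3, 142.4], [673.3, 140.5], [575.6, 75.7], [671.4, 72.8]] [624.9163976  107.86536224]
catch [array([607., -66.]), array([634., -66.])]
turn [0.1, 0.0, -0.1] shift [0.0292, -0.1789, -0.0] at [668.9  60.4 380.3] 1.568 j6 -0.01
```

>>> move_arm(
  plan=[
    [[0, 0, 0], [0.03, -0.179, 0], 0.1],
    [[0, 0, 0], [0.03, -0.179, 0], 0.1],
    [[0, 0, 0], [0.03, -0.179, 0], 0.1],
    [[0, 0, 0], [0.03, -0.179, 0], 0.1],
  ],
)

```text
t: 4.97
eef_pos: [487.1, 91.4, 381.4]
tcp_rot: [3.138, -0.0, 1.569]
ft_force: [0.4, -0.6, 0.3]
opening: 0.554
grip_force: 0.0
```

```bash
python3 look.py; python3 -c "
from h import *
go(544,296,150,.757)"
```

```text
0.8 net [ 4.36566e+02  2.43572e+02  3.55000e-01  5.80000e-02 -9.00340e+01]
0.61 net [ 5.43129e+02  2.96292e+02 -8.42000e-01  5.50000e-02 -9.58790e+01]
turn [0.2, -0.1, 46.5] shift [0.205, 0.0525, 0.2307] at [490.2  91.1 380.5] 1.568 j6 0.05
```

```bash
python3 -c "
from h import *
go(543.3,296.2,140,.736)"
```

```text
turn [0.2, -0.1, 47.7] shift [0.2052, 0.0518, 0.2407] at [490.2  91.1 380.5] 1.568 j6 0.05
```

>>> move_arm(
  plan=[
    [[0.2, 0, 47.7], [0.205, 0.052, 0.24], 0.1],
    [[0.2, 0, 47.7], [0.205, 0.052, 0.24], 0.1],
    [[0.2, 0, 47.7], [0.205, 0.052, 0.24], 0.1],
    [[0.2, 0, 47.7], [0.205, 0.052, 0.24], 0.1],
    [[0.2, 0, 47.7], [0.205, 0.052, 0.24], 0.1],
  ],
)

```text
t: 5.7
eef_pos: [543.1, 292.9, 142.5]
tcp_rot: [-3.139, 0.001, 0.731]
ft_force: [0.7, 0.1, 0.4]
opening: 0.552
grip_force: 0.0
```

>>> move_arm(
  plan=[
    [[0, 0, 0], [0, 0, 0], 0.1],
    [[0, 0, 0], [0, 0, 0], 0.1],
  ],
)

```text
t: 5.95
eef_pos: [542.3, 291.5, 144.6]
tcp_rot: [-3.139, 0.001, 0.737]
ft_force: [-0.1, -0.3, -0.0]
opening: 0.552
grip_force: 0.0
```

```bash
python3 -c "
from h import *
go(543.3,296.2,46,.736)"
```

```text
turn [-0.2, 0.1, 0.1] shift [0.004, -0.0026, 0.0986] at [542.3 291.5 144.6] 0.737 j6 1.22
```

>>> move_arm(
  plan=[
    [[-0.2, 0, 0], [0.004, -0.003, 0.05], 0.1],
    [[-0.2, 0, 0], [0.004, -0.003, 0.0986], 0.1],
    [[-0.2, 0, 0], [0.004, -0.003, 0.0986], 0.1],
  ],
)

```text
t: 6.32
eef_pos: [541.7, 295.6, 44.9]
tcp_rot: [-3.141, 0.004, 0.736]
ft_force: [0.5, -0.1, -0.0]
opening: 0.552
grip_force: 0.0
```

```bash
python3 -c "
from h import *
go(543.3,296.2,46,.736)"
```

```text
turn [-0.0, 0.2, -0.0] shift [0.0016, 0.0007, -0.0011] at [541.7 295.6  44.9] 0.736 j6 1.23
```

>>> move_arm(
  plan=[
    [[0, 0, 0], [0.0015, 0.0005, 0], 0.1],
    [[0, 0, 0], [0.0015, 0.0005, 0], -1],
    [[0, 0, 0], [0.0015, 0.0005, 0], -1],
    [[0, 0, 0], [0.0015, 0.0005, 0], -1],
    [[0, 0, 0], [0.0015, 0.0005, 0], -1],
  ],
)

```text
t: 6.95
eef_pos: [543.5, 297.8, 46.0]
tcp_rot: [3.141, 0.001, 0.737]
ft_force: [-0.0, -0.1, 0.0]
opening: 0.186
grip_force: 0.0
```

```bash
python3 -c "
from h import *
go(580,220,330,1.1)
go(625.4,110,330,1.539)"
```

```text
turn [0.0, 0.1, -20.8] shift [-0.0255, 0.0823, -0.2839] at [543.5 297.8  46. ] 0.737 j6 1.23
turn [0.0, 0.1, -46.0] shift [-0.0658, 0.1943, -0.2838] at [543.5 297.8  46. ] 0.737 j6 1.23
```

>>> move_arm(
  plan=[
    [[0, 0, 0], [0, 0, 0], -1],
    [[0, 0, 0], [0, 0, 0], -1],
    [[0, 0, 0], [0, 0, -0.06], -1],
    [[0, 0, -10], [0, 0, -0.12], -1],
    [[0, 0, -20], [0, 0.01, -0.18], -1],
  ],
)

```text
t: 7.58
eef_pos: [549.7, 290.6, 227.4]
tcp_rot: [-3.141, 0.002, 1.092]
ft_force: [0.8, -0.2, -1.4]
opening: 0.166
grip_force: 30.0
```

```bash
python3 -c "
from h import *
go(625.4,110,340,1.539)"
```

```text
turn [-0.1, 0.1, -25.6] shift [-0.1257, 0.1503, -0.1124] at [549.7 290.6 227.4] 1.092 j6 0.86
```

>>> move_arm(
  plan=[
    [[0, 0, -10], [-0.01, 0.01, -0.06], -1],
    [[0, 0, -20], [-0.03, 0.03, -0.112], -1],
    [[0, 0, -25.6], [-0.126, 0.15, -0.112], -1],
    [[0, 0, -25.6], [-0.126, 0.15, -0.112], -1],
    [[0, 0, -25.6], [-0.126, 0.15, -0.112], -1],
  ],
)

```text
t: 8.2
eef_pos: [625.0, 106.4, 337.5]
tcp_rot: [-3.14, 0.002, 1.53]
ft_force: [-0.7, 0.2, -0.8]
opening: 0.168
grip_force: 30.0
```

```bash
python3 - <<'E'
from h import *
go(625.4,110,308,1.539)
p=eyes.read_camera("wrist"); a=cv2.resize(p["img"][130:330,130:390,::-1],None,fx=2,fy=2)
t=eyes.read_camera("top"); s=eyes.read_camera("scene")
b=cv2.resize(t["img"][110:200,170:270,::-1],(400,360),interpolation=cv2.INTER_CUBIC)
c=cv2.resize(s["img"][110:260,240:360,::-1],(320,400),interpolation=cv2.INTER_CUBIC)
o=np.zeros((400,720,3),np.uint8); o[:360,:400]=b; o[:,400:]=c
cv2.imwrite("pics/m1.png",o)
cv2.imwrite("pics/m1w.png",p["img"][:,:,::-1])
E
```

```text
turn [-0.1, 0.1, -0.5] shift [0.0037, 0.0003, 0.0295] at [625.  106.4 337.5] 1.53 j6 0.11
```

View pics/m1.png

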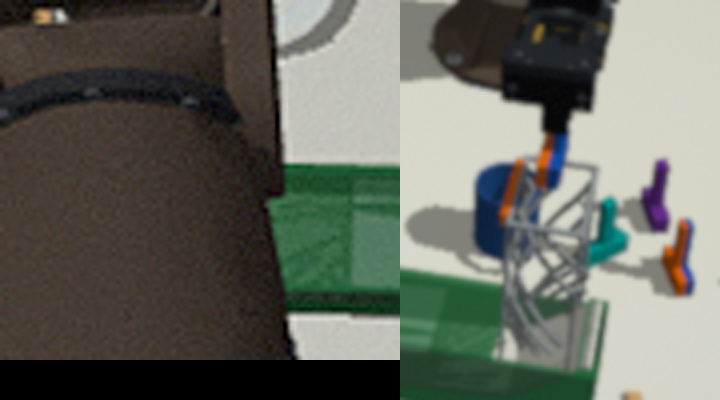

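The scraper is held over the mouth with its orange side towards the orange bar. I can read the frame corners at crop positions (598,167), (590,233) and (503,222).

```bash
python3 - <<'E'
from h import *
s=eyes.read_camera("scene")
C=place(np.array([[x,y,259.] for x,y in((-46,-32),(-46,32),(46,32),(46,-32))]),625.4,110,-.03)
print("frame",np.round((proj(s,C)-[240,110])*[320/120,400/150]+[400,0]))
B=place(np.array([[x,y,292.] for x,y in((-30,-10),(-30,10),(30,10),(30,-10))]),625,106.4,-.04)
print("blade",np.round((proj(s,B)-[240,110])*[320/120,400/150]+[400,0]))
for w in ((598,167),(590,233),(503,222)): print(np.round(unproj(s,(np.array(w)-[400,0])/(8/3)+[240,110],259),1))
E
```

```text
frame [[526. 159.]
 [596. 169.]
 [582. 236.]
 [508. 225.]]
blade [[546. 144.]
 [568. 147.]
 [558. 190.]
 [534. 186.]]
[577.2 145.2 259. ]
[667.3 146.7 259. ]
[667.8  71.6 259. ]
```

>>> move_arm(
  plan=[
    [[0, 0, -0.5], [0.0037, 0, 0], -1],
    [[0, 0, -0.5], [0.0037, 0, 0.02], -1],
    [[0, 0, -0.5], [0.0037, 0, 0.035], -1],
    [[0, 0, -0.5], [0.0037, 0, 0.05], -1],
    [[0, 0, -0.5], [0.0037, 0, 0.05], -1],
  ],
)

```text
t: 9.02
eef_pos: [624.0, 113.2, 286.7]
tcp_rot: [-3.139, 0.001, 1.542]
ft_force: [-0.2, 0.1, 0.4]
opening: 0.168
grip_force: 30.0
```

>>> move_arm(
  plan=[
    [[0, 0, 0], [-0.003, 0.001, 0], -1],
    [[0, 0, 0], [-0.003, 0.001, 0], -1],
    [[0, 0, 0], [-0.003, 0.001, 0], 0.1],
    [[0, 0, 0], [-0.003, 0.001, 0], 0.1],
    [[0, 0, 0], [-0.003, 0.001, 0], 0.1],
  ],
)

```text
t: 9.65
eef_pos: [625.3, 109.9, 288.1]
tcp_rot: [-3.141, 0.001, 1.541]
ft_force: [1.1, -0.6, 0.6]
opening: 0.426
grip_force: 0.0
```

```bash
python3 - <<'E'
from h import *
go(490,90,380,1.57)
E
```

```text
turn [-0.0, 0.1, -1.7] shift [-0.024, -0.1347, -0.0918] at [625.3 109.9 288.1] 1.541 j6 0.1
```

>>> move_arm(
  plan=[
    [[0, 0, 0], [0, 0, -0.06], 0.1],
    [[0, 0, -1.7], [-0.01, -0.145, -0.09], 0.1],
    [[0, 0, -1.7], [-0.01, -0.145, -0.09], 0.1],
    [[0, 0, -1.7], [-0.01, -0.145, -0.09], 0.1],
    [[0, 0, -1.7], [-0.01, -0.145, -0.09], 0.1],
  ],
)

```text
t: 10.28
eef_pos: [479.3, 104.4, 379.3]
tcp_rot: [3.14, 0.001, 1.571]
ft_force: [0.8, -0.8, -0.1]
opening: 0.552
grip_force: 0.0
```

```bash
python3 look.py w4; python3 - <<'E'
from h import *
go(437,244,140,1.915)
s=eyes.read_camera("scene"); c=cv2.resize(s["img"][120:280,150:350,::-1],(500,400),interpolation=cv2.INTER_CUBIC)
w=cv2.resize(cv2.imread("pics/w4.png"),(300,225)); o=np.zeros((400,800,3),np.uint8); o[:,:500]=c;o[:225,500:]=w
cv2.imwrite("pics/s4.png",o)
E
```

```text
0.82 net [4.36786e+02 2.44526e+02 3.19000e-01 1.01000e-01 8.85330e+01]
few col 442 0
0.35 net [680.255  63.106   1.408   0.942   0.   ]
turn [-0.0, 0.1, -19.7] shift [0.14, -0.0438, 0.2379] at [480.8 104.3 378.1] 1.571 j6 0.08
```

View pics/s4.png

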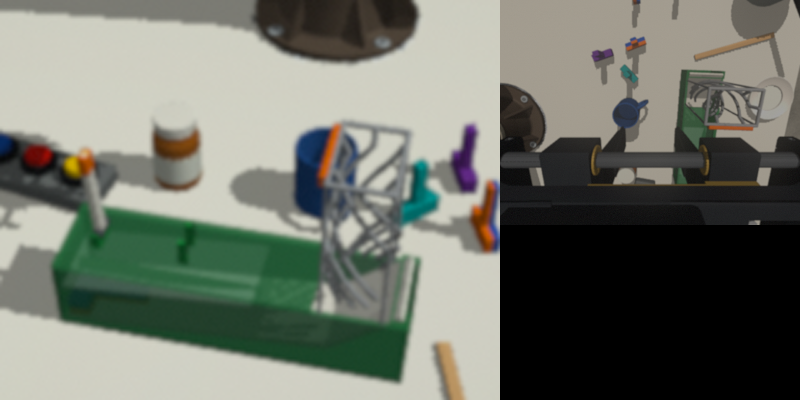

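The inlet is empty and a dark blue patch shows at the box's far end, crop (80,298), so the first scraper is in. Next I'll take the one at (437,244).

>>> move_arm(
  plan=[
    [[0, 0, -19.2], [0.14, -0.044, 0.238], 0.1],
    [[0, 0, -19.2], [0.14, -0.044, 0.238], 0.1],
    [[0, 0, -19.2], [0.14, -0.044, 0.238], 0.1],
    [[0, 0, -19.2], [0.14, -0.044, 0.238], 0.1],
    [[0, 0, -19.2], [0.14, -0.044, 0.238], 0.1],
  ],
)

```text
t: 11.05
eef_pos: [435.2, 245.0, 136.4]
tcp_rot: [-3.136, 0.001, 1.907]
ft_force: [0.7, -0.7, 0.5]
opening: 0.55
grip_force: 0.0
```

```bash
python3 - <<'E'
from h import *
go(437,244.2,46,1.906)
E
```

```text
turn [-0.3, 0.1, 0.0] shift [-0.0013, 0.002, 0.0904] at [435.2 245.  136.4] 1.907 j6 0.05
```

>>> move_arm(
  plan=[
    [[-0.3, 0, 0], [-0.001, 0.002, 0.05], 0.1],
    [[-0.3, 0, 0], [-0.001, 0.002, 0.09], 0.1],
    [[-0.3, 0, 0], [-0.001, 0.002, 0.09], 0.1],
    [[-0.3, 0, 0], [-0.001, 0.002, 0.09], 0.1],
  ],
)

```text
t: 11.55
eef_pos: [438.9, 243.8, 50.5]
tcp_rot: [3.137, 0.001, 1.906]
ft_force: [0.6, 0.1, 0.9]
opening: 0.553
grip_force: 0.0
```

```bash
python3 - <<'E'
from h import *
go(437,244.2,46,1.906)
E
```

```text
turn [0.3, 0.0, -0.0] shift [0.001, -0.0017, 0.0045] at [438.9 243.8  50.5] 1.906 j6 0.04
```

>>> move_arm(
  plan=[
    [[0, 0, 0], [0.001, -0.001, 0.004], 0.1],
    [[0, 0, 0], [0.001, -0.001, 0.004], -1],
    [[0, 0, 0], [0.001, -0.001, 0.004], -1],
    [[0, 0, 0], [0.001, -0.001, 0.004], -1],
    [[0, 0, 0], [0.001, -0.001, 0.004], -1],
  ],
)

```text
t: 12.18
eef_pos: [436.9, 244.3, 46.1]
tcp_rot: [3.137, 0.001, 1.906]
ft_force: [1.5, -0.5, 0.2]
opening: 0.188
grip_force: 0.0
```

>>> move_arm(
  plan=[
    [[0, 0, 0], [0, 0, 0], -1],
    [[0, 0, 0], [0, 0, 0], -1],
    [[0, 0, 0], [0, 0, -0.06], -1],
    [[0, 0, 0], [0, 0, -0.12], -1],
    [[0, 0, 0], [0, 0, -0.18], -1],
  ],
)

```text
t: 12.8
eef_pos: [435.7, 244.0, 227.7]
tcp_rot: [3.138, 0.001, 1.906]
ft_force: [0.8, 0.2, -1.0]
opening: 0.17
grip_force: 30.0
```

```bash
python3 - <<'E'
from h import *
go(437,244.2,340,1.539)
go(625.4,110,340,1.539)
E
```

```text
turn [0.2, 0.0, 21.0] shift [-0.0003, 0.0017, -0.1122] at [435.7 244.  227.7] 1.906 j6 0.04
turn [0.2, 0.0, 21.0] shift [-0.189, 0.1355, -0.1116] at [435.7 244.  227.7] 1.906 j6 0.04
```

>>> move_arm(
  plan=[
    [[0.2, 0, 8], [-0.005, 0.005, -0.06], -1],
    [[0.2, 0, 21], [-0.189, 0.1355, -0.112], -1],
    [[0.2, 0, 21], [-0.189, 0.1355, -0.112], -1],
    [[0.2, 0, 21], [-0.189, 0.1355, -0.112], -1],
    [[0.2, 0, 21], [-0.189, 0.1355, -0.112], -1],
  ],
)

```text
t: 13.42
eef_pos: [627.3, 108.3, 338.7]
tcp_rot: [3.141, 0.0, 1.538]
ft_force: [0.2, 0.7, -0.3]
opening: 0.166
grip_force: 30.0
```

>>> move_arm(
  plan=[
    [[0, 0, 0], [0, 0, 0], -1],
    [[0, 0, 0], [0, 0, 0], -1],
  ],
)

```text
t: 13.68
eef_pos: [625.2, 110.3, 338.0]
tcp_rot: [-3.141, -0.0, 1.539]
ft_force: [-0.4, -0.1, -1.2]
opening: 0.168
grip_force: 30.0
```

```bash
python3 - <<'E'
from h import *
go(625.4,110,287,1.539)
E
```

```text
turn [-0.0, -0.0, 0.0] shift [-0.0003, 0.0003, 0.051] at [625.2 110.3 338. ] 1.539 j6 0.1
```

>>> move_arm(
  plan=[
    [[0, 0, 0], [0, 0, 0.025], -1],
    [[0, 0, 0], [0, 0, 0.04], -1],
    [[0, 0, 0], [0, 0, 0.051], -1],
    [[0, 0, 0], [0, 0, 0.051], -1],
    [[0, 0, 0], [0, 0, 0.051], -1],
  ],
)

```text
t: 14.3
eef_pos: [625.9, 110.3, 288.3]
tcp_rot: [3.14, -0.0, 1.539]
ft_force: [0.0, -0.2, -0.6]
opening: 0.171
grip_force: 30.0
```

>>> move_arm(
  plan=[
    [[0, 0, 0], [0, 0, 0], 0.1],
    [[0, 0, 0], [0, 0, 0], 0.1],
    [[0, 0, 0], [0, 0, 0], 0.1],
    [[0, 0, 0], [0, 0, -0.03], 0.1],
    [[0, 0, 0], [0, 0, -0.08], 0.1],
  ],
)

```text
t: 14.92
eef_pos: [625.3, 110.0, 367.3]
tcp_rot: [-3.139, 0.0, 1.539]
ft_force: [-0.0, 0.0, -0.5]
opening: 0.548
grip_force: 0.0
```

```bash
python3 - <<'E'
from h import *
go(480,220,380,1.57)
E
```

```text
turn [-0.1, 0.0, -1.8] shift [0.1053, -0.1487, -0.0124] at [625.3 110.  367.3] 1.539 j6 0.1
```

>>> move_arm(
  plan=[
    [[0, 0, -1.8], [0.105, -0.149, -0.012], 0.1],
    [[0, 0, -1.8], [0.105, -0.149, -0.012], 0.1],
    [[0, 0, -1.8], [0.105, -0.149, -0.012], 0.1],
    [[0, 0, -1.8], [0.105, -0.149, -0.012], 0.1],
    [[0, 0, -1.8], [0.105, -0.149, -0.012], 0.1],
  ],
)

```text
t: 15.55
eef_pos: [480.3, 219.7, 379.8]
tcp_rot: [3.14, -0.0, 1.571]
ft_force: [0.3, 0.1, 0.0]
opening: 0.551
grip_force: 0.0
```

```bash
python3 look.py w5; python3 - <<'E'
from h import *
go(440.5,381.2,140,1.66)
E
```

```text
0.88 net [ 4.39391e+02  3.81185e+02 -1.47200e+00  7.40000e-02 -7.93380e+01]
0.65 net [ 5.56063e+02  4.02957e+02 -4.00000e-02  5.80000e-02  1.03139e+02]
turn [0.0, 0.0, -5.2] shift [0.162, -0.0406, 0.2392] at [480.9 219.2 379.2] 1.57 j6 0.3
```

View pics/w5.png

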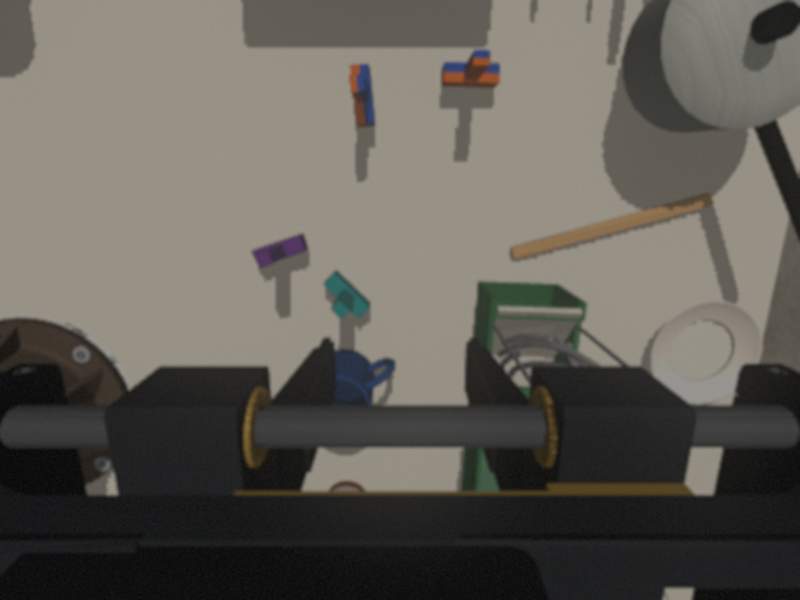

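The two remaining scrapers, at pixels (362,95) and (470,70), have not moved. I'll take the left one now.

>>> move_arm(
  plan=[
    [[0, 0, -5.4], [0.162, -0.041, 0.239], 0.1],
    [[0, 0, -5.4], [0.162, -0.041, 0.239], 0.1],
    [[0, 0, -5.4], [0.162, -0.041, 0.239], 0.1],
    [[0, 0, -5.4], [0.162, -0.041, 0.239], 0.1],
    [[0, 0, -5.4], [0.162, -0.041, 0.239], 0.1],
  ],
)

```text
t: 16.27
eef_pos: [439.3, 382.1, 137.5]
tcp_rot: [-3.14, 0.001, 1.664]
ft_force: [0.6, -0.5, 0.0]
opening: 0.553
grip_force: 0.0
```

```bash
python3 - <<'E'
from h import *
go(439.8,381.3,46,1.665)
E
```

```text
turn [-0.1, 0.1, -0.0] shift [-0.0007, 0.0006, 0.0915] at [439.3 382.1 137.5] 1.664 j6 0.51
```

>>> move_arm(
  plan=[
    [[0, 0, 0], [0, 0.0005, 0.05], 0.1],
    [[0, 0, 0], [0, 0.0005, 0.093], 0.1],
    [[0, 0, 0], [0, 0.0005, 0.093], 0.1],
    [[0, 0, 0], [0, 0.0005, 0.093], 0.1],
  ],
)

```text
t: 16.77
eef_pos: [440.9, 381.8, 48.6]
tcp_rot: [3.14, -0.0, 1.664]
ft_force: [-0.4, 0.0, 0.7]
opening: 0.551
grip_force: 0.0
```

```bash
python3 - <<'E'
from h import *
go(439.8,381.3,46,1.665)
E
```

```text
turn [0.1, -0.0, -0.0] shift [-0.0004, -0.0012, 0.0026] at [440.9 381.8  48.6] 1.664 j6 0.51
```

>>> move_arm(
  plan=[
    [[0, 0, 0], [0, -0.0005, 0.0025], 0.1],
    [[0, 0, 0], [0, -0.0005, 0.0025], -1],
    [[0, 0, 0], [0, -0.0005, 0.0025], -1],
    [[0, 0, 0], [0, -0.0005, 0.0025], -1],
    [[0, 0, 0], [0, -0.0005, 0.0025], -1],
  ],
)

```text
t: 17.4
eef_pos: [439.3, 381.8, 45.1]
tcp_rot: [3.141, -0.0, 1.665]
ft_force: [0.0, 0.4, -0.2]
opening: 0.186
grip_force: 0.0
```

>>> move_arm(
  plan=[
    [[0, 0, 0], [0, 0, 0], -1],
    [[0, 0, 0], [0, 0, 0], -1],
    [[0, 0, 0], [0, 0, -0.06], -1],
    [[0, 0, -10], [0, 0, -0.12], -1],
    [[0, 0, -20], [0, 0, -0.18], -1],
  ],
)

```text
t: 18.02
eef_pos: [438.9, 381.6, 226.9]
tcp_rot: [3.141, 0.0, 2.02]
ft_force: [0.9, 0.4, -0.5]
opening: 0.144
grip_force: 30.0
```

```bash
python3 - <<'E'
from h import *
go(500,290,340,3.11)
go(625.4,110,340,3.11)
E
```

```text
turn [0.0, 0.0, -62.5] shift [-0.1091, 0.0153, -0.1131] at [438.9 381.6 226.9] 2.02 j6 0.15
turn [0.0, 0.0, -62.5] shift [-0.3257, 0.0501, -0.113] at [438.9 381.6 226.9] 2.02 j6 0.15
```

>>> move_arm(
  plan=[
    [[0, 0, -10.5], [-0.02, 0, -0.055], -1],
    [[0, 0, -21], [-0.05, 0.01, -0.11], -1],
    [[0, 0, -31.5], [-0.11, 0.015, -0.113], -1],
    [[0, 0, -42], [-0.165, 0.025, -0.113], -1],
    [[0, 0, -52.5], [-0.22, 0.034, -0.113], -1],
  ],
)

```text
t: 18.65
eef_pos: [564.2, 197.2, 338.3]
tcp_rot: [3.141, 0.001, 2.925]
ft_force: [0.8, 0.7, 0.1]
opening: 0.144
grip_force: 30.0
```

```bash
python3 - <<'E'
from h import *
go(625.4,110,340,3.11)
E
```

```text
turn [0.0, 0.1, -10.6] shift [-0.0785, -0.072, -0.0017] at [564.2 197.2 338.3] 2.925 j6 -1.13
```

>>> move_arm(
  plan=[
    [[0, 0, -10], [-0.077, -0.072, -0.002], -1],
    [[0, 0, -10], [-0.077, -0.072, -0.002], -1],
    [[0, 0, -10], [-0.077, -0.072, -0.002], -1],
    [[0, 0, -10], [-0.077, -0.072, -0.002], -1],
    [[0, 0, -10], [-0.077, -0.072, -0.002], -1],
  ],
)

```text
t: 19.27
eef_pos: [622.1, 112.6, 340.3]
tcp_rot: [3.141, 0.001, 3.095]
ft_force: [-0.9, -0.5, -0.9]
opening: 0.145
grip_force: 30.0
```

```bash
python3 - <<'E'
from h import *
go(625.4,110,287,3.11)
E
```

```text
turn [0.0, 0.0, -0.9] shift [-0.0034, -0.0024, 0.0533] at [622.1 112.6 340.3] 3.095 j6 -1.45
```

>>> move_arm(
  plan=[
    [[0, 0, -0.9], [-0.003, -0.002, 0.01], -1],
    [[0, 0, -0.9], [-0.003, -0.002, 0.025], -1],
    [[0, 0, -0.9], [-0.003, -0.002, 0.025], -1],
    [[0, 0, -0.9], [-0.003, -0.002, 0.025], -1],
  ],
)

```text
t: 19.77
eef_pos: [625.6, 109.4, 315.1]
tcp_rot: [3.141, 0.001, 3.109]
ft_force: [0.1, 0.5, -0.3]
opening: 0.144
grip_force: 30.0
```

```bash
python3 - <<'E'
from h import *
go(625.4,110,287,3.11)
E
```

```text
turn [0.0, 0.0, -0.1] shift [0.0003, 0.0006, 0.0281] at [625.6 109.4 315.1] 3.109 j6 -1.47
```

>>> move_arm(
  plan=[
    [[0, 0, 0], [0, 0, 0.015], -1],
    [[0, 0, 0], [0, 0, 0.028], -1],
    [[0, 0, 0], [0, 0, 0.028], -1],
    [[0, 0, 0], [0, 0, 0.028], -1],
  ],
)

```text
t: 20.27
eef_pos: [625.8, 109.3, 287.3]
tcp_rot: [3.141, 0.001, 3.109]
ft_force: [-0.0, 0.2, -0.0]
opening: 0.149
grip_force: 30.0
```

>>> move_arm(
  plan=[
    [[0, 0, 0], [0, 0, 0], 0.1],
    [[0, 0, 0], [0, 0, 0], 0.1],
    [[0, 0, 0], [0, 0, 0], 0.1],
    [[0, 0, 0], [0, 0, -0.03], 0.1],
    [[0, 0, 0], [0, 0, -0.08], 0.1],
  ],
)

```text
t: 20.9
eef_pos: [625.2, 109.3, 366.8]
tcp_rot: [-3.141, -0.002, 3.109]
ft_force: [0.2, -0.9, 0.9]
opening: 0.541
grip_force: 0.0
```

```bash
python3 - <<'E'
from h import *
go(540,260,380,1.9)
E
```

```text
turn [-0.1, -0.1, 69.3] shift [0.0901, 0.1479, -0.013] at [625.2 109.3 366.8] 3.109 j6 -1.47
```

>>> move_arm(
  plan=[
    [[0, 0, 10.5], [0.08, 0.14, -0.013], 0.1],
    [[0, 0, 21], [0.08, 0.14, -0.013], 0.1],
    [[0, 0, 31.5], [0.08, 0.14, -0.013], 0.1],
    [[0, 0, 42], [0.08, 0.14, -0.013], 0.1],
    [[0, 0, 52], [0.08, 0.14, -0.013], 0.1],
  ],
)

```text
t: 21.52
eef_pos: [549.8, 252.5, 380.4]
tcp_rot: [3.14, 0.001, 2.197]
ft_force: [-0.4, -0.3, -0.1]
opening: 0.552
grip_force: 0.0
```

>>> move_arm(
  plan=[
    [[0, 0, 37.3], [0, 0, 0], 0.1],
    [[0, 0, 37.3], [0, 0, 0], 0.1],
    [[0, 0, 37.3], [0, 0, 0], 0.1],
    [[0, 0, 37.3], [0, 0, 0], 0.1],
    [[0, 0, 37.3], [0, 0, 0], 0.1],
  ],
)

```text
t: 22.15
eef_pos: [550.2, 251.8, 380.2]
tcp_rot: [3.141, -0.0, 1.551]
ft_force: [-0.4, -0.4, -0.3]
opening: 0.551
grip_force: 0.0
```

```bash
python3 look.py; python3 - <<'E'
from h import *
go(556.5,403,140,1.545)
E
```

```text
0.62 net [ 5.56107e+02  4.03295e+02 -9.00000e-03  6.90000e-02  9.19820e+01]
turn [0.1, -0.0, 0.4] shift [0.1512, 0.0034, 0.2402] at [550.2 251.8 380.2] 1.553 j6 0.34
```

>>> move_arm(
  plan=[
    [[0, 0, 0.2], [0.151, 0.0034, 0.24], 0.1],
    [[0, 0, 0.2], [0.151, 0.0034, 0.24], 0.1],
    [[0, 0, 0.2], [0.151, 0.0034, 0.24], 0.1],
    [[0, 0, 0.2], [0.151, 0.0034, 0.24], 0.1],
    [[0, 0, 0.2], [0.151, 0.0034, 0.24], 0.1],
  ],
)

```text
t: 22.88
eef_pos: [555.8, 403.8, 136.9]
tcp_rot: [-3.14, 0.002, 1.55]
ft_force: [0.3, 0.4, 0.4]
opening: 0.551
grip_force: 0.0
```

```bash
python3 - <<'E'
from h import *
go(556.3,403.1,46,1.55)
E
```

```text
turn [-0.1, 0.1, -0.0] shift [-0.0005, 0.0007, 0.0909] at [555.8 403.8 136.9] 1.55 j6 0.55
```

>>> move_arm(
  plan=[
    [[0, 0.1, 0], [0, 0, 0.05], 0.1],
    [[0, 0.1, 0], [0, 0, 0.093], 0.1],
    [[0, 0.1, 0], [0, 0, 0.093], 0.1],
    [[0, 0.1, 0], [0, 0, 0.093], 0.1],
  ],
)

```text
t: 23.38
eef_pos: [557.7, 403.2, 48.8]
tcp_rot: [3.139, -0.003, 1.548]
ft_force: [-0.0, 0.8, 0.3]
opening: 0.549
grip_force: 0.0
```

```bash
python3 - <<'E'
from h import *
go(556.3,403.1,46,1.55)
E
```

```text
turn [0.1, -0.2, -0.1] shift [-0.0001, -0.0014, 0.0028] at [557.7 403.2  48.8] 1.548 j6 0.55
```

>>> move_arm(
  plan=[
    [[0, -0.1, 0], [0, -0.0005, 0.0025], 0.1],
    [[0, -0.1, 0], [0, -0.0005, 0.0025], -1],
    [[0, -0.1, 0], [0, -0.0005, 0.0025], -1],
    [[0, -0.1, 0], [0, -0.0005, 0.0025], -1],
    [[0, -0.1, 0], [0, -0.0005, 0.0025], -1],
  ],
)

```text
t: 24.0
eef_pos: [556.4, 402.8, 44.7]
tcp_rot: [3.141, -0.0, 1.547]
ft_force: [0.4, 0.1, -0.0]
opening: 0.185
grip_force: 0.0
```

>>> move_arm(
  plan=[
    [[0, 0, 0], [0, 0, 0], -1],
    [[0, 0, 0], [0, 0, 0], -1],
    [[0, 0, 0], [0, 0, -0.06], -1],
    [[0, 0, 0], [0, 0, -0.12], -1],
    [[0, 0, 0], [0, 0, -0.18], -1],
  ],
)

```text
t: 24.62
eef_pos: [556.0, 402.6, 226.4]
tcp_rot: [3.141, 0.0, 1.547]
ft_force: [0.6, 0.8, -0.1]
opening: 0.167
grip_force: 30.0
```

```bash
python3 - <<'E'
from h import *
go(625.4,110,340,1.539)
E
```

```text
turn [0.0, 0.0, 0.5] shift [-0.2909, 0.0764, -0.1135] at [556.  402.6 226.4] 1.547 j6 0.55
```

>>> move_arm(
  plan=[
    [[0, 0, 0.4], [-0.02, 0.01, -0.055], -1],
    [[0, 0, 0.4], [-0.05, 0.02, -0.1135], -1],
    [[0, 0, 0.4], [-0.11, 0.03, -0.1135], -1],
    [[0, 0, 0.4], [-0.17, 0.045, -0.1135], -1],
    [[0, 0, 0.4], [-0.23, 0.06, -0.1135], -1],
  ],
)

```text
t: 25.25
eef_pos: [610.6, 169.6, 338.3]
tcp_rot: [3.141, -0.0, 1.54]
ft_force: [1.6, 0.2, -0.0]
opening: 0.171
grip_force: 30.0
```

```bash
python3 - <<'E'
from h import *
go(625.4,110,340,1.539)
E
```

```text
turn [0.1, -0.0, 0.1] shift [-0.0591, 0.0166, -0.0017] at [610.6 169.6 338.3] 1.54 j6 0.2
```

>>> move_arm(
  plan=[
    [[0, 0, 0], [-0.058, 0.0165, -0.001], -1],
    [[0, 0, 0], [-0.058, 0.0165, -0.001], -1],
    [[0, 0, 0], [-0.058, 0.0165, 0.015], -1],
    [[0, 0, 0], [-0.058, 0.0165, 0.015], -1],
  ],
)

```text
t: 25.75
eef_pos: [624.5, 114.2, 321.2]
tcp_rot: [-3.139, 0.0, 1.541]
ft_force: [-0.0, 0.2, -0.4]
opening: 0.166
grip_force: 30.0
```

```bash
python3 - <<'E'
from h import *
go(625.4,110,287,1.539)
E
```

```text
turn [-0.1, 0.0, 0.1] shift [-0.0042, 0.0011, 0.0342] at [624.5 114.2 321.2] 1.541 j6 0.11
```

>>> move_arm(
  plan=[
    [[0, 0, 0], [-0.004, 0.001, 0.01], -1],
    [[0, 0, 0], [-0.004, 0.001, 0.022], -1],
    [[0, 0, 0], [-0.004, 0.001, 0.034], -1],
    [[0, 0, 0], [-0.004, 0.001, 0.034], -1],
    [[0, 0, 0], [-0.004, 0.001, 0.034], -1],
  ],
)

```text
t: 26.38
eef_pos: [626.4, 108.9, 289.4]
tcp_rot: [3.14, -0.0, 1.54]
ft_force: [0.3, -0.4, -1.2]
opening: 0.165
grip_force: 30.0
```

Within 1 mm, so I'll release it, wait, rise, and then check the box and lever.

>>> move_arm(
  plan=[
    [[0, 0, 0], [0, 0, 0], 0.1],
    [[0, 0, 0], [0, 0, 0], 0.1],
    [[0, 0, 0], [0, 0, 0], 0.1],
    [[0, 0, 0], [0, 0, -0.03], 0.1],
    [[0, 0, 0], [0, 0, -0.08], 0.1],
  ],
)

```text
t: 27.0
eef_pos: [625.8, 108.8, 368.8]
tcp_rot: [-3.139, 0.0, 1.54]
ft_force: [0.4, 0.0, 0.5]
opening: 0.545
grip_force: 0.0
```

```bash
python3 - <<'E'
from h import *
go(440,-50,450,1.57)
E
```

```text
turn [-0.1, 0.0, -1.7] shift [-0.1645, -0.181, -0.0807] at [625.8 108.8 368.8] 1.54 j6 0.1
```

>>> move_arm(
  plan=[
    [[0, 0, -0.1], [-0.34, 0, 0.0], -1],
    [[0, 0, 0], [-0.34, 0, 0.0], -1],
    [[0, 0, 0], [-0.34, 0, 0.0], -1],
    [[0, 0, 0], [-0.34, 0, 0.0], -1],
    [[0, 0, 0], [-0.34, 0, 0.0], -1],
  ],
)

```text
t: 27.62
eef_pos: [616.2, -205.5, 369.4]
tcp_rot: [3.14, 0.0, 1.54]
ft_force: [1.1, -0.2, -0.4]
opening: 0.08
grip_force: 0.0
```

```bash
python3 - <<'E'
from h import *
p=eyes.read_camera("wrist"); s=eyes.read_camera("scene"); t=eyes.read_camera("top")
o=np.zeros((600,800,3),np.uint8)
o[:300,:400]=cv2.resize(p["img"][:,:,::-1],(400,300))
o[:300,400:]=cv2.resize(s["img"][160:280,165:325,::-1],(400,300),interpolation=cv2.INTER_CUBIC)
o[300:,:500]=cv2.resize(t["img"][120:216,195:355,::-1],(500,300),interpolation=cv2.INTER_CUBIC)
cv2.imwrite("pics/b1.png",o)
go(616.8,-235,250,1.54)
E
```

```text
turn [0.0, -0.0, -0.2] shift [-0.0286, 0.0017, 0.1186] at [ 616.1 -206.4  368.6] 1.536 j6 -0.39
```

View pics/b1.png

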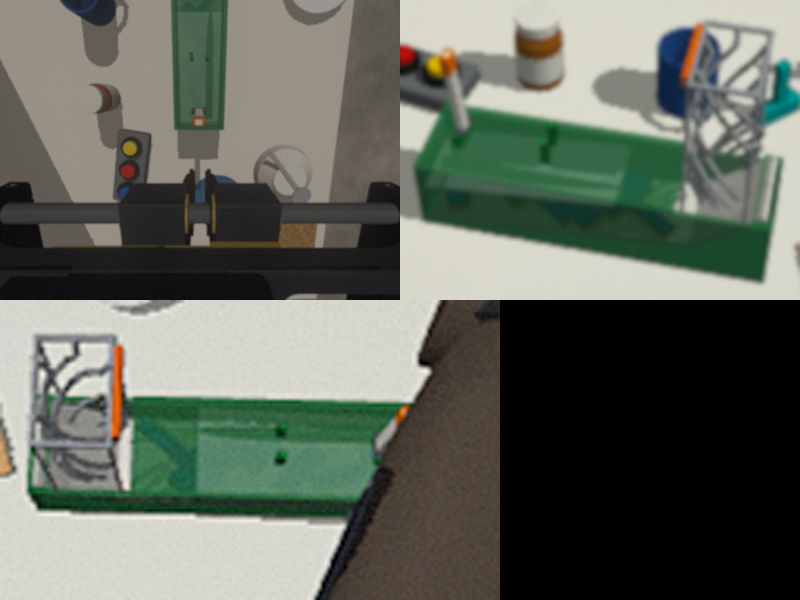

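All four scrapers show bluish in the box, with the last lying on the slope at scene crop (650,220). The lever stands roughly upright, tip at (448,60).

>>> move_arm(
  plan=[
    [[0, 0, 0], [-0.0286, 0.001, 0.06], -1],
    [[0, 0, 0], [-0.0286, 0.001, 0.119], -1],
    [[0, 0, 0], [-0.0286, 0.001, 0.17], -1],
    [[0, 0, 0], [-0.0286, 0.001, 0.21], -1],
    [[0, 0, 0], [-0.0286, 0.001, 0.21], -1],
  ],
)

```text
t: 28.4
eef_pos: [616.0, -230.5, 156.9]
tcp_rot: [-3.138, -0.002, 1.541]
ft_force: [0.4, -0.5, 0.9]
opening: 0.004
grip_force: 0.0
```

```bash
python3 - <<'E'
from h import *
p=eyes.read_camera("wrist"); np.savez("k.npz",**p)
for y,z in((-170,156),(-130,151),(-108,131),(-108,112)): go(617.5,y,z,1.54)
E
```

```text
turn [-0.0, -0.0, 0.0] shift [0.0611, -0.0014, 0.0033] at [ 617.1 -231.2  159.3] 1.541 j6 -0.43
turn [-0.0, -0.0, 0.0] shift [0.1011, -0.0026, 0.0083] at [ 617.1 -231.2  159.3] 1.541 j6 -0.43
turn [-0.0, -0.0, 0.0] shift [0.1231, -0.0033, 0.0283] at [ 617.1 -231.2  159.3] 1.541 j6 -0.43
turn [-0.0, -0.0, 0.0] shift [0.1231, -0.0033, 0.0473] at [ 617.1 -231.2  159.3] 1.541 j6 -0.43
```

>>> move_arm(
  plan=[
    [[0, 0, 0], [0.035, 0, 0.002], -1],
    [[0, 0, 0], [0.061, -0.001, 0.003], -1],
    [[0, 0, 0], [0.085, -0.001, 0.005], -1],
    [[0, 0, 0], [0.103, -0.001, 0.012], -1],
    [[0, 0, 0], [0.12, -0.001, 0.025], -1],
  ],
)

```text
t: 29.08
eef_pos: [619.9, -111.0, 134.0]
tcp_rot: [3.14, 0.0, 1.54]
ft_force: [0.2, -1.3, 0.8]
opening: 0.005
grip_force: 0.5
```

```bash
python3 - <<'E'
from h import *
go(618.5,-108,110,1.54)
E
```

```text
turn [0.1, 0.0, 0.0] shift [0.003, -0.0015, 0.024] at [ 619.9 -111.   134. ] 1.54 j6 -0.25
```

>>> move_arm(
  plan=[
    [[0, 0, 0], [0.003, -0.001, 0.012], -1],
    [[0, 0, 0], [0.003, -0.001, 0.024], -1],
    [[0, 0, 0], [0.003, -0.001, 0.026], -1],
    [[0, 0, 0], [0.003, -0.001, 0.026], -1],
    [[0, 0, 0], [0.003, -0.001, 0.026], -1],
  ],
)

```text
t: 29.7
eef_pos: [618.7, -108.8, 110.8]
tcp_rot: [3.139, -0.001, 1.539]
ft_force: [-11.1, 8.8, 33.6]
opening: 0.008
grip_force: 16.6
```

The lever is pressed hard against its stop. I'll lift off and check it, then measure the keys.

>>> move_arm(
  plan=[
    [[0, 0, 0], [0, 0, -0.03], -1],
    [[0, 0, 0], [0, 0, -0.09], -1],
    [[0, 0, 0], [0, 0, -0.15], -1],
    [[0, 0, 0], [-0.06, 0, -0.18], -1],
    [[0, 0, 0], [-0.12, 0, -0.2], -1],
  ],
)

```text
t: 30.32
eef_pos: [615.0, -225.6, 307.5]
tcp_rot: [3.14, 0.0, 1.541]
ft_force: [0.6, -1.1, -0.1]
opening: 0.001
grip_force: 0.0
```

```bash
python3 - <<'E'
from h import *
p=eyes.read_camera("wrist"); s=eyes.read_camera("scene"); q=dict(np.load("w2.npz")); k=dict(np.load("k.npz"))
o=np.zeros((300,800,3),np.uint8)
o[:300,:400]=cv2.resize(p["img"][:,:,::-1],(400,300))
o[:300,400:]=cv2.resize(s["img"][150:270,125:285,::-1],(400,300),interpolation=cv2.INTER_CUBIC)
cv2.imwrite("pics/l1.png",o)
go(450,-300,150,1.54)
rng={"red":lambda h:((h<6)|(h>174)),"yellow":lambda h:(h>21)&(h<34),"blue":lambda h:(h>105)&(h<125)}
for n,pic in(("w2",q),("k",k),("now",p),("scene",s)):
    h=hsv(pic)
    for c,f in rng.items():
        m=(f(h[...,0])&(h[...,1]>150)&(h[...,2]>60)).astype(np.uint8)
        nn,l,st,ce=cv2.connectedComponentsWithStats(m)
        for i in range(1,nn):
            w=unproj(pic,ce[i],49)
            if st[i,4]>30 and 380<w[0]<520 and -420<w[1]<-200: print(n,c,st[i].tolist(),np.round(w[:2],1))
E
```

```text
turn [0.2, 0.1, -0.3] shift [-0.0757, -0.1626, 0.1571] at [ 614.8 -229.9  307.5] 1.535 j6 -0.42
w2 yellow [182, 242, 16, 15, 184] [ 457.1 -252.8]
w2 blue [176, 288, 14, 12, 129] [ 434.7 -362.1]
k red [88, 250, 28, 10, 204] [ 449.7 -295.5]
k yellow [86, 201, 34, 33, 850] [ 458.3 -252.6]
k blue [85, 295, 29, 18, 429] [ 437.3 -355.6]
now red [140, 210, 21, 21, 333] [ 446.2 -307.8]
now yellow [142, 176, 22, 22, 361] [ 457.1 -253.1]
now blue [138, 244, 19, 15, 228] [ 435.1 -361.4]
scene red [159, 178, 12, 9, 76] [ 453.  -307.6]
scene yellow [175, 183, 12, 9, 83] [ 463.9 -252.9]
scene blue [144, 174, 12, 8, 68] [ 442.1 -361. ]
```

View pics/l1.png

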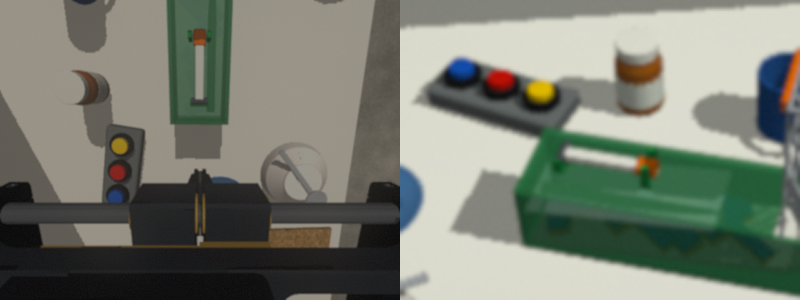

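The lever lies flat with its orange end between the catch posts at (200,38). The keys are yellow (457,-253), red (446,-308) and blue (435,-362). I'll press red first.

>>> move_arm(
  plan=[
    [[0, 0, 0], [-0.076, -0.162, 0.05], -1],
    [[0, 0, 0], [-0.08, -0.162, 0.1], -1],
    [[0, 0, 0], [-0.083, -0.162, 0.157], -1],
    [[0, 0, 0], [-0.083, -0.162, 0.19], -1],
    [[0, 0, 0], [-0.083, -0.162, 0.19], -1],
  ],
)

```text
t: 31.05
eef_pos: [448.3, -301.7, 113.0]
tcp_rot: [-3.139, -0.003, 1.538]
ft_force: [1.0, 0.2, 0.1]
opening: 0.006
grip_force: 0.0
```

```bash
python3 - <<'E'
from h import *
go(447.5,-308,70,1.54)
go(447.5,-308,42,1.54)
E
```

```text
turn [-0.1, -0.2, -0.1] shift [-0.0065, -0.0005, 0.043] at [ 448.3 -301.7  113. ] 1.538 j6 -0.68
turn [-0.1, -0.2, -0.1] shift [-0.0066, -0.0005, 0.071] at [ 448.3 -301.7  113. ] 1.538 j6 -0.68
```

>>> move_arm(
  plan=[
    [[0, 0, 0], [-0.006, 0, 0.043], -1],
    [[0, 0, 0], [-0.006, 0, 0.057], -1],
    [[0, 0, 0], [-0.006, 0, 0.066], -1],
    [[0, 0, 0], [-0.006, 0, 0.07], -1],
    [[0, 0, 0], [-0.006, 0, 0.07], -1],
  ],
)

```text
t: 31.68
eef_pos: [450.7, -307.9, 47.0]
tcp_rot: [3.14, 0.0, 1.54]
ft_force: [-2.3, 0.9, 2.7]
opening: 0.003
grip_force: 1.6
```

>>> move_arm(
  plan=[
    [[0, 0, 0], [0, -0.001, 0.004], -1],
    [[0, 0, 0], [0, -0.001, 0.006], -1],
    [[0, 0, 0], [0, -0.001, 0.006], -1],
  ],
)

```text
t: 32.05
eef_pos: [450.7, -308.2, 43.7]
tcp_rot: [3.137, 0.002, 1.54]
ft_force: [-4.3, 9.4, 39.2]
opening: 0.006
grip_force: 19.8
```

Red is down on its stop. I'll rise and press yellow.

>>> move_arm(
  plan=[
    [[0, 0, 0], [0, 0, -0.03], -1],
    [[0, 0, 0], [0.055, 0.0065, -0.035], -1],
    [[0, 0, 0], [0.055, 0.0065, -0.035], -1],
    [[0, 0, 0], [0.055, 0.0065, -0.015], -1],
    [[0, 0, 0], [0.055, 0.0065, -0.007], -1],
  ],
)

```text
t: 32.67
eef_pos: [457.8, -253.5, 46.8]
tcp_rot: [3.141, -0.0, 1.54]
ft_force: [1.3, 1.9, 2.8]
opening: 0.003
grip_force: 1.7
```

>>> move_arm(
  plan=[
    [[0, 0, 0], [0, 0, 0.004], -1],
    [[0, 0, 0], [0, 0, 0.007], -1],
    [[0, 0, 0], [0, 0, 0.007], -1],
  ],
)

```text
t: 33.05
eef_pos: [458.0, -253.6, 43.6]
tcp_rot: [3.139, 0.001, 1.54]
ft_force: [-8.1, 8.3, 46.5]
opening: 0.004
grip_force: 23.1
```

Yellow is on its stop. Blue is next.

>>> move_arm(
  plan=[
    [[0, 0, 0], [0, 0, -0.04], -1],
    [[0, 0, 0], [-0.06, -0.01, -0.04], -1],
    [[0, 0, 0], [-0.109, -0.0175, -0.04], -1],
    [[0, 0, 0], [-0.109, -0.0175, -0.025], -1],
    [[0, 0, 0], [-0.109, -0.0175, -0.008], -1],
  ],
)

```text
t: 33.67
eef_pos: [436.5, -361.5, 47.5]
tcp_rot: [3.141, -0.0, 1.539]
ft_force: [-0.3, -1.9, 3.2]
opening: 0.007
grip_force: 1.6
```

>>> move_arm(
  plan=[
    [[0, 0, 0], [0, 0, 0.004], -1],
    [[0, 0, 0], [0, 0, 0.007], -1],
    [[0, 0, 0], [0, 0, 0.007], -1],
  ],
)

```text
t: 34.05
eef_pos: [436.7, -360.9, 43.7]
tcp_rot: [3.141, 0.001, 1.542]
ft_force: [-13.4, 1.9, 36.8]
opening: 0.002
grip_force: 18.3
```

>>> move_arm(
  plan=[
    [[0, 0, 0], [0, 0, -0.05], -1],
    [[0, 0, 0], [0, 0, -0.1], -1],
    [[0, 0, 0], [0, 0, -0.16], -1],
    [[0, 0, 0], [0, 0, -0.2], -1],
    [[0, 0, 0], [0, 0, -0.2], -1],
  ],
)

```text
t: 34.67
eef_pos: [437.7, -361.1, 243.8]
tcp_rot: [3.138, 0.003, 1.541]
ft_force: [-0.4, 0.2, 0.4]
opening: 0.006
grip_force: 0.0
```

```bash
python3 - <<'E'
from h import *
s=eyes.read_camera("scene")
cv2.imwrite("pics/f.png",cv2.resize(s["img"][140:284,120:376,::-1],(800,450),interpolation=cv2.INTER_CUBIC))
E
```

```text
(no output)
```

View pics/f.png

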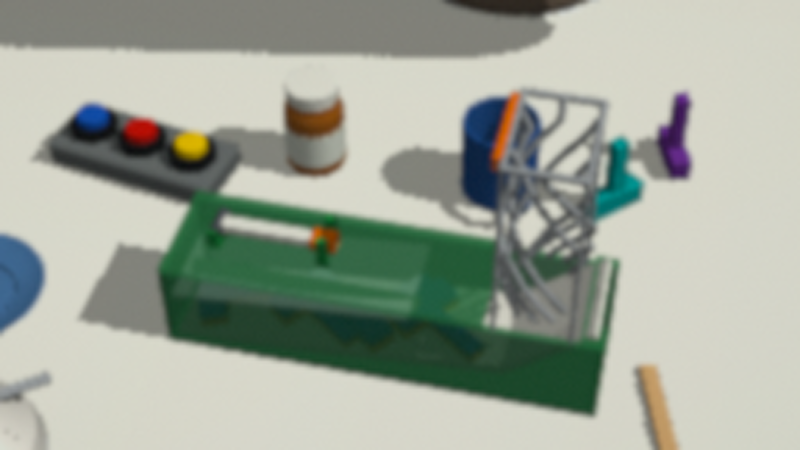

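The lock is shut at (325,240), the keys are back up, the scrapers lie blue side up in the box, and nothing else has moved.

```bash
python3 -c "
from cell import env
print(env.job_done())"
```

```text
the job is handed in; nothing more can be done
None
```

I handed the job in: all four scrapers are in the sanitiser and look blue side up in the last picture, the lock is shut, and red, yellow and blue were each pressed to the stop in that order; no verdict was returned.

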